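Unlock the knife box

TASK

Unlock the longer of the two wooden knife boxes so that its sprung lid pops ajar: first swing its steel catch fully aside (a quarter turn), then draw its bolt fully back towards the catch's pivot. Leave the catch aside and the bolt drawn, and do not touch the shorter box.

Things in the scene. Friction and masses are not known exactly. Their poses are not given: they have to be found in the camera images.
- long_box: Longer light-wood box, 272x120x60 mm, fixed. Origin on the worktop below its catch's pivot; x runs from the deck (x -22 to 106 mm) to the sprung lid (x 108 to 250), y left (box y -35 to 85), z up. On the deck along y = 0: steel catch and bolt, each with an upright round knob 16 mm across, gripped at z 80 to 104 mm (top); the bars below reach z 71. When freed the lid's front rises 20 mm by itself.
- long_box_catch (a joint): Long box's catch, rad: a flat bar 60 mm long turning on a vertical pivot at the box origin; knob at box x = 42 cos q, y = 42 sin q mm. 0: in line, its nose 1 mm from the bolt's near end, blocking it; grows counter-clockwise seen from above to 1.57 (stop), fully aside. Stays where left; about 1 N at the knob moves it.
- long_box_bolt (a joint): Long box's bolt, m: 0 shut, its far end 12 mm over the lid's front edge; grows as it slides along the box's -x, away from the lid, to 0.030 (stop), fully drawn. Knob at box x = 92 mm less the travel, y = 0. Stays where left; 2 to 5 N moves it once the catch is aside.
- short_box: Shorter light-wood box, 187x120x60 mm, fixed beside the long one, on its left or right. Same fittings at the same places from an origin of the same kind (on the worktop below its catch's pivot, same axes; deck x -22 to 106 mm, lid x 108 to 165). Not to be touched.

How it is judged:
On the way, in this order (a step that is already met when the one before it is completed fails the run):
1. the long box's catch is swung aside while its bolt is still shut (value of joint long_box_catch above 1.2 rad and value of joint long_box_bolt below 0.006 m), for 0.2 s.
2. the long box's bolt is drawn back (value of joint long_box_bolt above 0.022 m), for 0.2 s.
At the end, for the whole second after the job is handed in: The long box's catch stands aside (more than 1.2 of its 1.57 rad) and its bolt is drawn back (more than 22 of its 30 mm) (value of joint long_box_catch above 1.2 rad and value of joint long_box_bolt above 0.022 m); the robot touches nothing.
It fails at once if the short box was touched (more than 2 N) (contact force between short_box and the fingers above 2 N or contact force between short_box and the arm above 2 N).
It also fails if it takes over 40 s, if anything falls off the work surface, if the arm or the gripper's body presses on something with over 40 N, if the wrist force passes 120 N, or if a joint passes its speed limit or range.

ROBOT

A 7-joint arm with a two-finger parallel gripper is mounted at the origin on a cart in front of the work surface, level with it; the furniture and walls round the work are solid. World frame = base frame: x ahead of the robot, y to its left, z up, the work surface at z = 0. Lengths are in m, angles in rad, forces in N, time in s.
With the tool pointing down it reaches from about 0.425 to 0.925 m from the base axis. Payload 6.8 kg.
Tool frame: the origin (TCP) lies midway between the tips of the shut fingers; the grasp point (between the pads) lies r.grasp_offset behind it (r.grasp_offset is the distance from the TCP to the grasp point, in m); z points along the fingers, y is the direction in which the jaws open and shut (so a half turn about z gives the same grasp; the last joint's range is limited). The gripper opens to 85 mm and grips with 20 to 120 N. Pads are 22 mm wide; open, the fingers measure 114 mm over their backs; the gripper's body (76 mm by 85 mm) begins 54 mm behind the grasp point. The pads swing forward as they close: fully open they stand 13 mm farther back than shut.
Start: joints at [1.182, 0.477, 0.022, 1.555, -0.011, 1.109, -0.083], TCP at [0.187, -0.649, 0.206] pointing down, gripper open.
Joint ranges: [-2.96, 2.96], [-0.34, 2.1], [-1.41, 1.46], [0.24, 2.44], [-1.37, 4.51], [0.17, 1.92], [-2.96, 2.96]. Speed limits (rad/s): [2.39, 2.39, 3.14, 3.14, 3.14, 3.14, 3.14].

INTERFACE

Orientations are given as a rotation vector (axis times angle).
In Python, from bench import r gives the robot as it stands. The module is installed in compiled form; this text tells all that it offers.
- The arm moves only by the tool send_rows, never from a script. Its argument "moves" is one flat list of numbers, 4 for each row, row after row: the shift along the tool's x, y, z in mm, then the turn about the tool's z in degrees. A call has 1 to 8 rows; each row is the pose to reach, as a shift and turn from the pose commanded when the call began, along the tool's axes at that moment; what a row does not reach only later rows make up. A row lasts 1/8 s, in which the tool goes at most 62.5 mm and 10.7 degrees, less where a joint would pass 70% of its speed; a pose out of reach is approached as far as the arm can. A call with a gripper value outside its range is refused whole. "hand" is the closure, from 0 (fully open) to 1 (shut), set as the call begins (left out, the last holds). The fingers move at their own pace and stop on an object; "newtons" is the grip in N (left out, the last holds). Time passes only in rows, so rows that repeat a pose let the fingers close. It gives the time, the measured TCP pose, the force and the opening at its end, in the units of the state.
- r.get_obs(): the state, without advancing time (a new reading comes with each control period).
- r.grab_frame(name): name is "scene" or "top"; returns a dict with "img" (384x512x3 uint8, red, green, blue), "mtx" (3x3 intrinsics, pixels), "D" ([k1, k2, p1, p2, k3] as OpenCV has them; the pictures are not rectified), "world_to_cam" (4x4, takes a point from world to camera coordinates). Camera axes: x right, y up, looking along -z (the intrinsics and any distortion apply to the point x, -y, -z); pixel columns grow to the right and rows downward; lengths in m; the calibration is good to about 2 mm. A picture is of the moment at which its call begins. There is no depth.
- r.hand_in(): hands the job in, once; it reports no verdict.
The state is a dict: "clock": time; "joints": joint angles; "qvel": joint speeds; "tau": joint torques, N m; "tcp_pos": TCP position; "orientation": TCP orientation; "contact_force": force on the tool from outside, world axes, zero at the start; "moment": the same for the moment, N m; "grip_width": finger opening in m.
Only numpy, scipy, OpenCV 4.12 (cv2) and the standard library are available. Lean on these libraries where they do the work, as an engineer would, in place of code of your own. Each camera call takes 0.05 s, during which the arm holds its last target.

## Working session

There is one attempt and no reset: what is moved stays moved. The work goes in short steps, Python scripts to look and compute and a tool call to move; the robot and the scene stay as the last step left them, time stands still between calls to the robot, and variables do not carry over. Pictures are saved under pics/ and viewed, and the job is handed in when it is done.

Besides the shell and the picture viewer there is one more tool, called after ">>>" by a JSON object that holds its "name" and its "arguments". send_rows: Moves the arm, as the interface text tells. Its arguments: {"type":"object","properties":{"moves":{"type":"array"},"hand":{"type":"number"},"newtons":{"type":"number"}},"required":["moves"]}

```bash
mkdir -p pics
python3 - <<'E'
from bench import r
import cv2,pickle
o=r.get_obs();print(o, r.grasp_offset)
for n in("scene","top"):
    f=r.grab_frame(n);cv2.imwrite(f"pics/{n}0.png",cv2.cvtColor(f["img"],cv2.COLOR_RGB2BGR));pickle.dump(f,open(f"{n}0.pkl","wb"))
    print(n,f["mtx"],f["D"],f["world_to_cam"])
E
```

```text
{'clock': 0.0, 'joints': array([ 1.18193473,  0.47779802,  0.02232073,  1.55645507, -0.01151916,
        1.10927179, -0.08310351]), 'qvel': array([-0.00050097,  0.00068201, -0.00060556,  0.00048657, -0.00054263,
       -0.00023184,  0.00086168]), 'tau': array([-6.20624705e-04, -5.96461523e+01,  1.60761159e+00, -2.81202757e+01,
        1.24368514e-02,  9.24271240e-03,  3.87631516e-06]), 'tcp_pos': array([ 0.18685925, -0.64796301,  0.20522523]), 'orientation': array([-3.10893112e+00, -4.39365752e-01,  5.63956291e-04]), 'contact_force': array([0.62157859, 0.21634621, 0.43074922]), 'moment': array([2.58807587e-02, 3.03922004e-02, 5.88790140e-06]), 'grip_width': 0.08550789212987474} 0.0187
scene [[477.11994645   0.         246.01949765]
 [  0.         477.11994645 198.42914512]
 [  0.           0.           1.        ]] [0.04500633 0.         0.         0.         0.        ] [[-0.6332231  -0.77393531  0.00725532  0.29936631]
 [ 0.56270798 -0.45392314  0.6908788  -0.25387041]
 [-0.53140214  0.44156304  0.72293419 -0.63577256]
 [ 0.          0.          0.          1.        ]]
top [[356.16175748   0.         255.19448471]
 [  0.         356.16175748 186.7603261 ]
 [  0.           0.           1.        ]] [-0.01969374  0.          0.          0.          0.        ] [[-0.00469264 -0.9997153   0.02339443  0.03266915]
 [ 0.99210915 -0.00172325  0.12536532 -0.45823059]
 [-0.12528932  0.02379812  0.99183478 -0.84459762]
 [ 0.          0.          0.          1.        ]]
```

View pics/scene0.png

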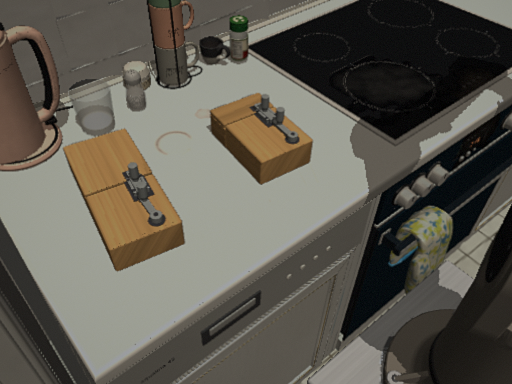

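View pics/top0.png

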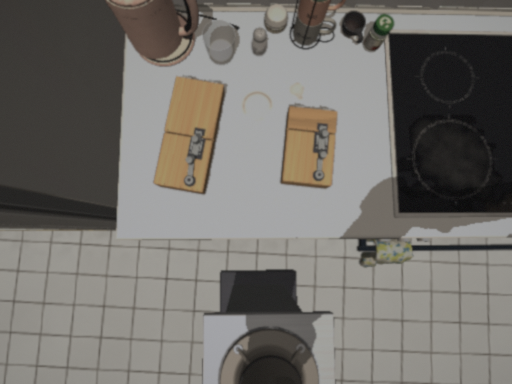

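The pictures show the long box on the left: in the scene view its pivot is near (155,218) and its knobs near (140,188) and (133,170). In the top view its pivot is near (190,181). The short box is to its right. I'll enlarge the long box.

Run:
```python
import cv2
a=cv2.imread('pics/scene0.png')[120:270,55:195];cv2.imwrite('pics/s1.png',cv2.resize(a,None,fx=4,fy=4,interpolation=cv2.INTER_CUBIC))
a=cv2.imread('pics/top0.png')[70:200,145:235];cv2.imwrite('pics/t1.png',cv2.resize(a,None,fx=4.5,fy=4.5,interpolation=cv2.INTER_CUBIC))
```

```text
(no output)
```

View pics/s1.png

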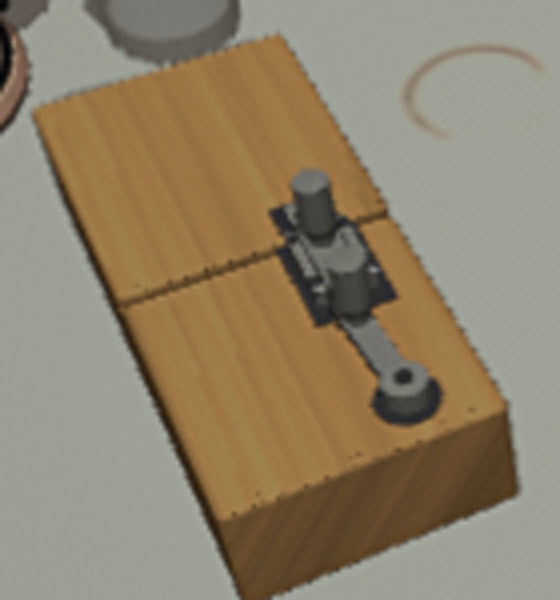

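View pics/t1.png

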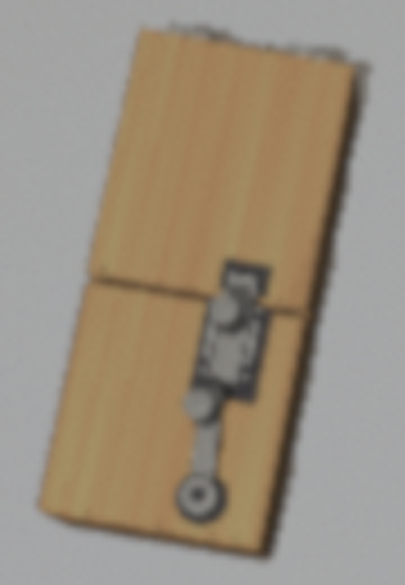

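```bash
cat > h.py <<'E'
import numpy as np,cv2,pickle
def ray(f,px,z):
    u=cv2.undistortPoints(np.array([[px]],float),f["mtx"],f["D"])[0,0]
    W=f["world_to_cam"];R=W[:3,:3];t=W[:3,3]
    c=-R.T@t;d=R.T@np.array([u[0],-u[1],-1]);return c+d*(z-c[2])/d[2]
def fit(B,P):
    B=np.array(B,float);P=np.array(P,float)[:,:2]
    b=B-B.mean(0);p=P-P.mean(0)
    th=np.arctan2((b[:,0]*p[:,1]-b[:,1]*p[:,0]).sum(),(b*p).sum())
    R=np.array([[np.cos(th),-np.sin(th)],[np.sin(th),np.cos(th)]]);t=P.mean(0)-R@B.mean(0)
    return th,t,P-(B@R.T+t)
E
python3 - <<'E'
from h import *
names=['nl','nr','fr','fl','bolt','catch','pivot']
B=[[-.022,.085],[-.022,-.035],[.25,-.035],[.25,.085],[.092,0],[.042,0],[0,0]]
Z=[.06]*4+[.104]*2+[.071]
px={'scene':([(220,520),(505,405),(283,37),(35,112),(312,180),(350,252),(402,377)],4,(55,120)),
'top':([(42,512),(268,555),(357,62),(140,30),(230,308),(203,400),(199,494)],4.5,(145,70))}
al=[]
for n in px:
    f=pickle.load(open(n+'0.pkl','rb'));p,s,o=px[n]
    P=[ray(f,((a+.5)/s-.5+o[0],(b+.5)/s-.5+o[1]),z) for (a,b),z in zip(p,Z)]
    th,t,e=fit(B,P);print(n,th,t);print(np.c_[np.array(P)[:,:2],e].round(4));al+=P
th,t,e=fit(B+B,al);print(th,np.degrees(th),t)
R=np.array([[np.cos(th),-np.sin(th)],[np.sin(th),np.cos(th)]])
for b in B: print(b,(R@b+t).round(4))
E
```

```text
scene -0.17840166334878976 [0.46811772 0.18733153]
[[ 4.618e-01  2.733e-01  2.000e-04 -1.600e-03]
 [ 4.424e-01  1.589e-01  2.100e-03  2.100e-03]
 [ 7.034e-01  1.105e-01 -4.600e-03  2.000e-03]
 [ 7.245e-01  2.257e-01 -4.700e-03 -9.000e-04]
 [ 5.589e-01  1.701e-01  3.000e-04 -9.000e-04]
 [ 5.128e-01  1.798e-01  3.300e-03 -1.000e-04]
 [ 4.714e-01  1.867e-01  3.300e-03 -6.000e-04]]
top -0.1705810512609783 [0.46944346 0.1844491 ]
[[ 4.628e-01  2.702e-01  6.000e-04 -1.800e-03]
 [ 4.399e-01  1.520e-01 -1.900e-03 -1.700e-03]
 [ 7.099e-01  1.074e-01  0.000e+00 -1.000e-04]
 [ 7.278e-01  2.256e-01 -2.500e-03 -2.000e-04]
 [ 5.605e-01  1.675e-01  3.000e-04 -1.300e-03]
 [ 5.132e-01  1.802e-01  2.400e-03  2.900e-03]
 [ 4.705e-01  1.867e-01  1.100e-03  2.200e-03]]
-0.17445151977490214 -9.995335812744914 [0.46877992 0.18588692]
[-0.022, 0.085] [0.4619 0.2734]
[-0.022, -0.035] [0.441  0.1552]
[0.25, -0.035] [0.7089 0.108 ]
[0.25, 0.085] [0.7297 0.2262]
[0.092, 0] [0.5594 0.1699]
[0.042, 0] [0.5101 0.1786]
[0, 0] [0.4688 0.1859]
```

```bash
cat >> h.py <<'E'
from scipy.spatial.transform import Rotation as Ro
TH=np.radians(-10);O=np.array([.4695,.186])
def box(x,y): return O+np.array([[np.cos(TH),-np.sin(TH)],[np.sin(TH),np.cos(TH)]])@np.array([x,y])/1000
def rel(p,yawdeg=None,o=None):
    from bench import r
    o=o or r.get_obs();R=Ro.from_rotvec(o["orientation"])
    s=R.inv().apply(np.array(p)-o["tcp_pos"])*1000
    x=R.as_matrix()[:,0];y=np.degrees(np.arctan2(x[1],x[0]))
    t=None if yawdeg is None else -((yawdeg-y+180)%360-180)
    return s.round(1),t,round(y,2)
E
python3 - <<'E'
from h import *
print(rel([.48,-.40,.206],20))
E
```

```text
(array([ 350.4, -157.1,   -0.5]), np.float64(-3.9118773026796987), np.float64(16.09))
```

>>> {"name": "send_rows", "arguments": {"moves": [350,-157,0,0,350,-157,0,0,350,-157,0,0,350,-157,0,0,350,-157,0,0,350,-157,0,0,350,-157,0,0,350,-157,0,0], "hand": 0.5}}

```text
clock: 1.1
tcp_pos: [0.4798, -0.4004, 0.2057]
orientation: [-3.11, -0.442, 0.001]
contact_force: [-1.1, -2.0, 0.3]
grip_width: 0.0424
```

Run:
```python
from h import *
from bench import r
print(r.get_obs()['joints'],r.get_obs()['grip_width'])
print(rel([*box(42,0),.17],-10), box(42,0))
```

```text
[ 0.66675789  0.3987677  -0.09455893  1.67597991  0.042146    1.06975234
 -0.72939071] 0.04237820967864972
(array([ 191. , -547.5,   35.9]), np.float64(26.163996602126417), np.float64(16.16)) [0.51086193 0.17870678]
```

>>> {"name": "send_rows", "arguments": {"moves": [191,-547,0,26,191,-547,0,26,191,-547,0,26,191,-547,0,26,191,-547,0,26,191,-547,0,26,191,-547,0,26,191,-547,0,26]}}

```text
clock: 2.1
tcp_pos: [0.5076, 0.0955, 0.2063]
orientation: [3.128, -0.279, 0.001]
contact_force: [0.5, 0.0, -0.5]
grip_width: 0.0423
```

>>> {"name": "send_rows", "arguments": {"moves": [0,0,0,0,0,0,0,0]}}

```text
clock: 2.35
tcp_pos: [0.5075, 0.094, 0.2059]
orientation: [3.128, -0.276, -0.001]
contact_force: [0.2, -1.2, 0.1]
grip_width: 0.0424
```

Run:
```python
from h import *
from bench import r
print(r.get_obs()['joints'],r.get_obs()['grip_width'])
print(rel([*box(42,0),.077],-10), box(42,0))
```

```text
[-0.05736347  0.23376453 -0.28762505  1.91527823  0.07934861  1.00419383
 -2.1270673 ] 0.04244457208729821
(array([-11.4, -84.2, 128.8]), np.float64(-0.08288898395096567), np.float64(-10.08)) [0.51086193 0.17870678]
```

>>> {"name": "send_rows", "arguments": {"moves": [-11,-84,40,0,-11,-84,40,0,-11,-84,80,0,-11,-84,80,0,-11,-84,80,0]}}

```text
clock: 2.98
tcp_pos: [0.512, 0.1792, 0.1272]
orientation: [3.129, -0.277, 0.001]
contact_force: [0.2, 0.2, 0.6]
grip_width: 0.0423
```

Run:
```python
from h import *
from bench import r
print(rel([*box(42,0),.077],-10), r.get_obs()['joints'])
f=r.grab_frame("scene");a=cv2.cvtColor(f["img"],cv2.COLOR_RGB2BGR)[100:280,40:240];cv2.imwrite('pics/s2.png',cv2.resize(a,None,fx=3.3,fy=3.3,interpolation=cv2.INTER_CUBIC))
```

```text
(array([-1.1,  0.7, 50.2]), np.float64(-0.11226912809408418), np.float64(-10.11)) [-0.19640153  0.37271009 -0.3147682   1.93274422  0.150803    0.85804085
 -2.33709999]
```

View pics/s2.png

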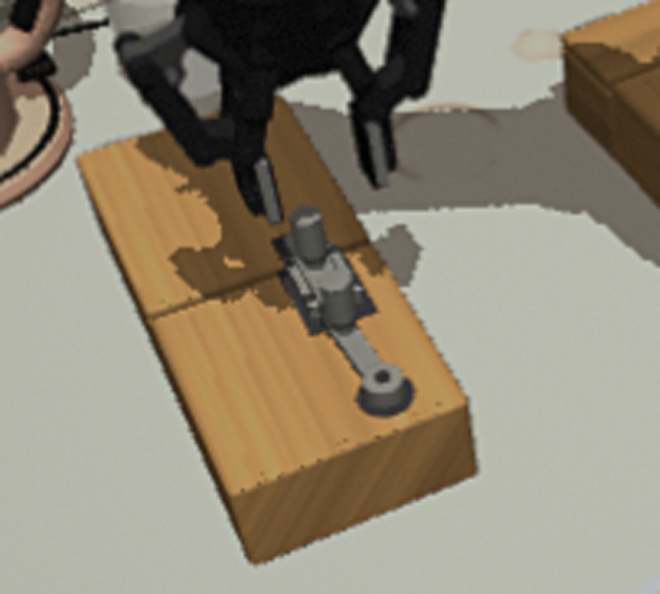

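Run:
```python
from h import *
from bench import r
f=pickle.load(open('scene0.pkl','rb'))
def proj(p):
    W=f["world_to_cam"];c=W[:3,:3]@np.array(p)+W[:3,3]
    u=cv2.projectPoints(np.array([[c[0],-c[1],-c[2]]]),np.zeros(3),np.zeros(3),f["mtx"],f["D"])[0][0,0]
    return ((u-[40,100])*3.3).round()
o=r.get_obs();t=o['tcp_pos'];R=Ro.from_rotvec(o['orientation']).as_matrix();y=R[:,1]
for dz in(0,.01,.02):
  print(dz,proj(t+[0,0,dz]),proj(t+y*.021+[0,0,dz]),proj(t-y*.021+[0,0,dz]))
print(proj([*box(42,0),.104]),proj([*box(92,0),.104]))
```

```text
0 [330. 237.] [372. 222.] [286. 252.]
0.01 [326. 221.] [369. 207.] [283. 236.]
0.02 [323. 205.] [366. 190.] [279. 220.]
[341. 274.] [305. 212.]
```

Run:
```python
from h import *
from bench import r
f=r.grab_frame("top");a=cv2.cvtColor(f["img"],cv2.COLOR_RGB2BGR)[60:210,130:260];cv2.imwrite('pics/t2.png',cv2.resize(a,None,fx=4,fy=4,interpolation=cv2.INTER_CUBIC))
f=r.grab_frame("scene");a=cv2.cvtColor(f["img"],cv2.COLOR_RGB2BGR)[130:210,90:190];a=cv2.convertScaleAbs(a,alpha=1.6,beta=20);cv2.imwrite('pics/s3.png',cv2.resize(a,None,fx=7,fy=7,interpolation=cv2.INTER_CUBIC))
```

```text
(no output)
```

View pics/t2.png

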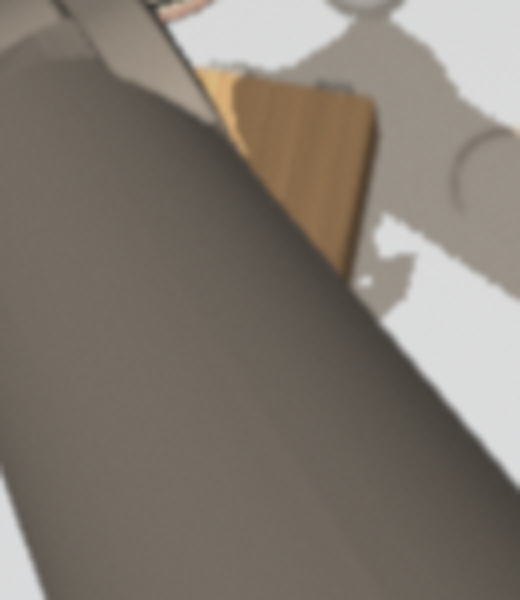

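View pics/s3.png

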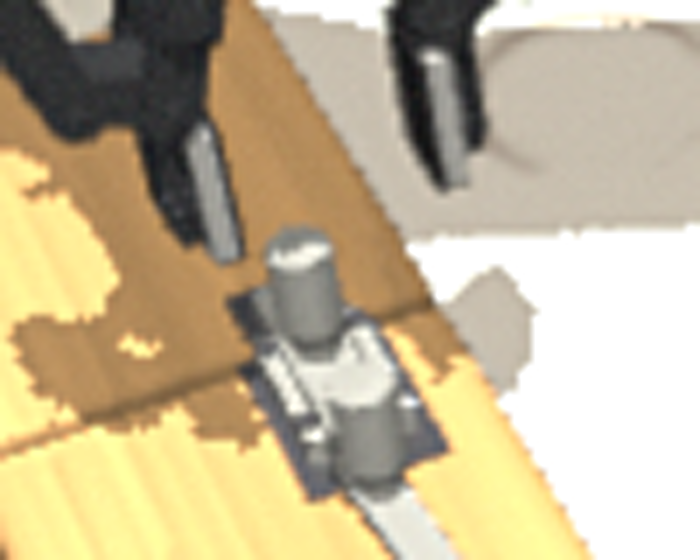

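Run:
```python
from h import *
from bench import r
f=r.grab_frame("scene");a=cv2.cvtColor(f["img"],cv2.COLOR_RGB2BGR)[130:230,90:190]
def proj(p):
    W=f["world_to_cam"];c=W[:3,:3]@np.array(p)+W[:3,3]
    u=cv2.projectPoints(np.array([[c[0],-c[1],-c[2]]]),np.zeros(3),np.zeros(3),f["mtx"],f["D"])[0][0,0]
    return tuple(int(v) for v in ((u-[90,130]+.5)*6).round())
b=cv2.resize(cv2.convertScaleAbs(a,alpha=1.6,beta=10),None,fx=6,fy=6,interpolation=cv2.INTER_CUBIC)
an=np.linspace(0,2*np.pi,30)
for k in(92,42):
  for z in(.104,.071):
    pts=np.array([proj([*box(k+8*np.cos(q),8*np.sin(q)),z]) for q in an]);cv2.polylines(b,[pts],True,(0,0,255) if z>.1 else (0,255,0),1)
for z in(.071,):
    cv2.circle(b,proj([*box(0,0),z]),4,(255,0,0),-1)
for q in[(-22,-35),(-22,85),(250,-35),(250,85),(106,-35)]: cv2.circle(b,proj([*box(*q),.06]),4,(255,0,255),-1)
o=r.get_obs();t=o['tcp_pos'];y=Ro.from_rotvec(o['orientation']).as_matrix()[:,1]
for dz in(0,.0187):
  for s in(-.021,.021):cv2.circle(b,proj(t+y*s+[0,0,dz]),3,(255,255,0),-1)
cv2.imwrite('pics/s4.png',b)
```

```text
(no output)
```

View pics/s4.png

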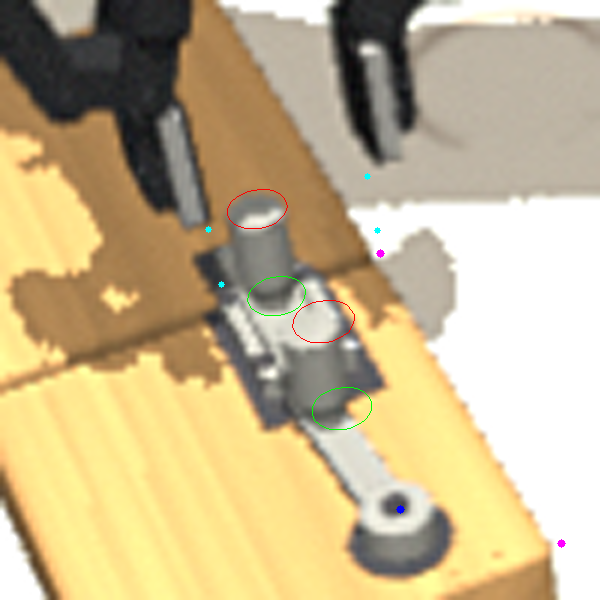

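>>> {"name": "send_rows", "arguments": {"moves": [-1,1,37,0,-1,1,37,0,-1,1,37,0]}}

```text
clock: 3.55
tcp_pos: [0.5104, 0.1807, 0.0903]
orientation: [-3.129, 0.271, -0.002]
contact_force: [-0.1, -0.5, 1.3]
grip_width: 0.0427
```

```bash
cat > look.py <<'E'
import sys
from h import *
from bench import r
f=r.grab_frame("scene");a=cv2.cvtColor(f["img"],cv2.COLOR_RGB2BGR)[130:230,90:190]
cv2.imwrite('pics/%s.png'%sys.argv[1],cv2.resize(cv2.convertScaleAbs(a,alpha=1.6,beta=10),None,fx=6,fy=6,interpolation=cv2.INTER_CUBIC))
E
python3 look.py s5
```

```text
(no output)
```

View pics/s5.png

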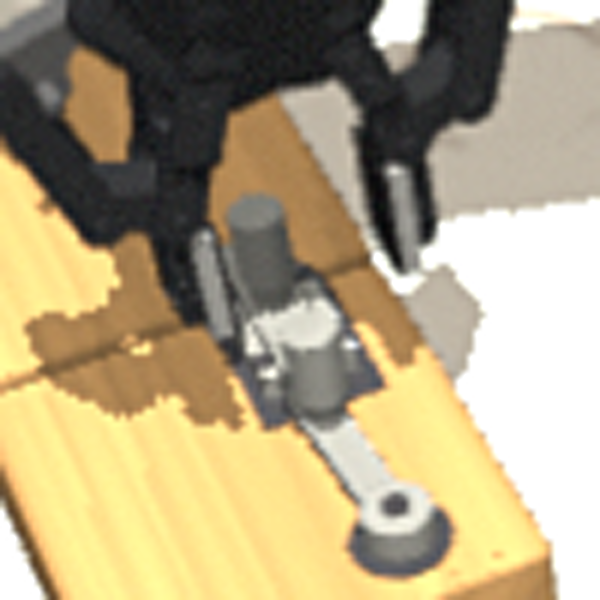

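>>> {"name": "send_rows", "arguments": {"moves": [0,0,13,0,0,0,13,0]}}

```text
clock: 3.85
tcp_pos: [0.5092, 0.1802, 0.0755]
orientation: [3.129, -0.271, -0.002]
contact_force: [-0.1, -0.9, 0.1]
grip_width: 0.0427
```

>>> {"name": "send_rows", "arguments": {"moves": [0,0,0,0,0,0,0,0,0,0,0,0,0,0,0,0], "hand": 0.72, "newtons": 20}}

```text
clock: 4.35
tcp_pos: [0.5099, 0.1805, 0.0763]
orientation: [-3.13, 0.272, -0.0]
contact_force: [0.5, -0.5, -0.2]
grip_width: 0.0239
```

```bash
python3 look.py s6
```

```text
(no output)
```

View pics/s6.png

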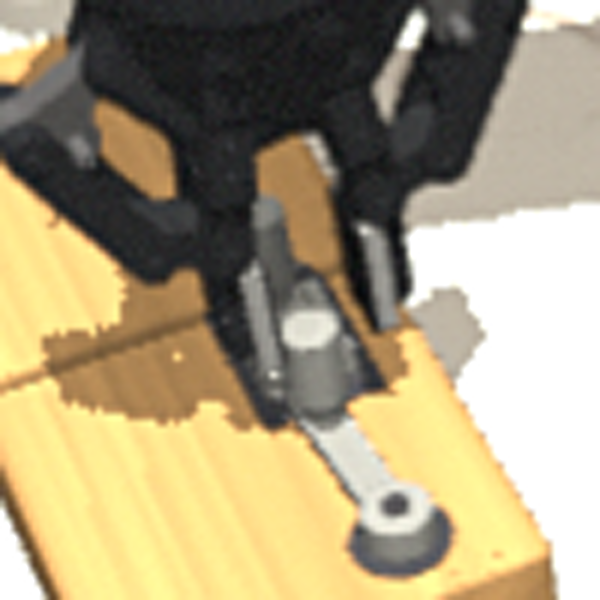

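Run:
```python
from h import *
f=pickle.load(open('scene0.pkl','rb'))
R=np.array([[np.cos(TH),-np.sin(TH)],[np.sin(TH),np.cos(TH)]])
def b(p):return (R.T@(p[:2]-O)*1000).round(1)
for z in(.076,.085,.095):
  print(z,[b(ray(f,((u+.5)/6-.5+90,(v+.5)/6-.5+130),z)) for u,v in((270,375),(385,325))])
for u,v in((316,325),(260,207)): print(b(ray(f,((u+.5)/6-.5+90,(v+.5)/6-.5+130),.104)))
from bench import r
print(b(r.get_obs()['tcp_pos']))
```

```text
0.076 [array([57.8, 13.4]), array([ 61., -21.])]
0.085 [array([48.8, 15.2]), array([ 51.9, -18.6])]
0.095 [array([38.7, 17.2]), array([ 41.7, -16. ])]
[41.2  2.2]
[91.9 -1. ]
[40.7  1.6]
```

>>> {"name": "send_rows", "arguments": {"moves": [0,0,0,0,0,0,0,0,0,0,0,0], "hand": 0.9, "newtons": 20}}

```text
clock: 4.78
tcp_pos: [0.5101, 0.1808, 0.0764]
orientation: [-3.129, 0.271, -0.001]
contact_force: [0.5, 1.1, 1.3]
grip_width: 0.0136
```

```bash
python3 look.py s7
```

```text
(no output)
```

View pics/s7.png

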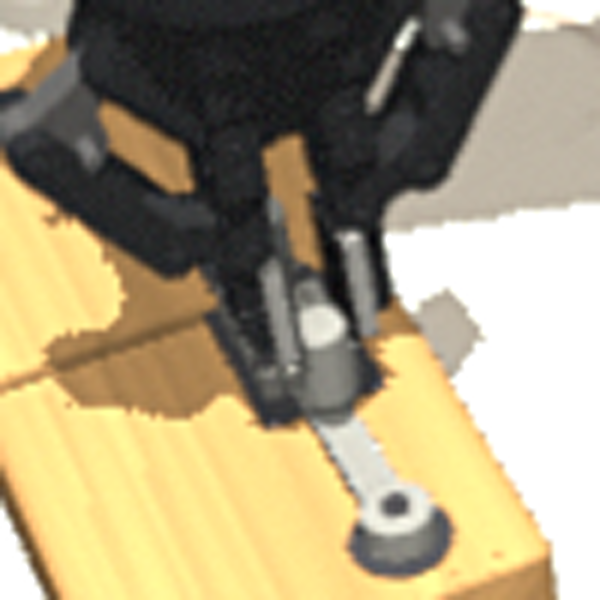

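>>> {"name": "send_rows", "arguments": {"moves": [0,0,0,0,0,0,0,0,0,0,0,0,-4,0,9,0,-4,0,9,0], "hand": 0.6}}

```text
clock: 5.45
tcp_pos: [0.5046, 0.1809, 0.0662]
orientation: [3.129, -0.271, -0.003]
contact_force: [0.2, -0.4, -0.1]
grip_width: 0.034
```

>>> {"name": "send_rows", "arguments": {"moves": [0,0,0,0,0,0,0,0,0,0,0,0,0,0,0,0], "hand": 0.9}}

```text
clock: 5.95
tcp_pos: [0.5057, 0.1812, 0.0671]
orientation: [3.13, -0.271, -0.0]
contact_force: [-0.5, 0.2, -1.1]
grip_width: 0.0148
```

```bash
python3 look.py s8
```

```text
(no output)
```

View pics/s8.png

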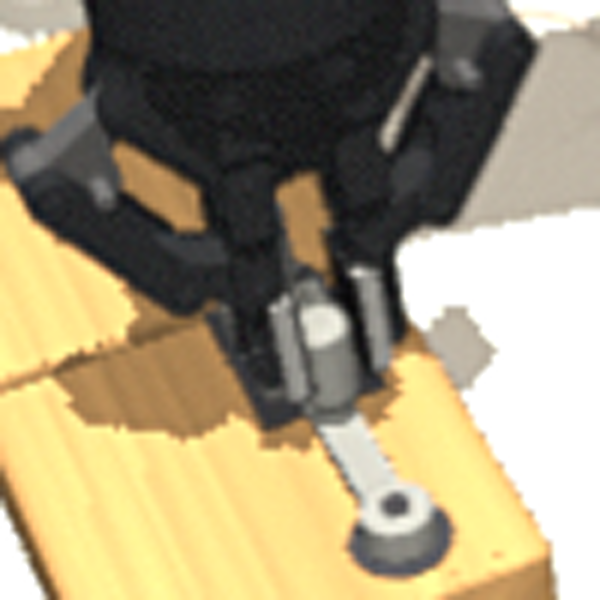

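>>> {"name": "send_rows", "arguments": {"moves": [-0.6,-6.4,0,-10,-2.2,-12.7,0,-20,-5,-18.5,0,-30,-8.7,-23.8,0,-40,-8.7,-23.8,0,-40], "newtons": 25}}

```text
clock: 6.62
tcp_pos: [0.501, 0.2062, 0.0672]
orientation: [-3.034, -0.814, 0.001]
contact_force: [-2.5, 0.7, 1.0]
grip_width: 0.0145
```

```bash
python3 look.py s9;  python3 -c "
from h import *
print(rel([0,0,0]))
from bench import r
print(r.get_obs()['joints'])
R=np.array([[np.cos(TH),-np.sin(TH)],[np.sin(TH),np.cos(TH)]])
print(R.T@(r.get_obs()['tcp_pos'][:2]-O))"
```

```text
(array([-537.1,  -71.1,   67.5]), None, np.float64(29.89))
[-0.13328571  0.48103046 -0.46712788  1.96651669  0.30567891  0.76322801
 -1.82717145]
[0.02765453 0.02516885]
```

View pics/s9.png

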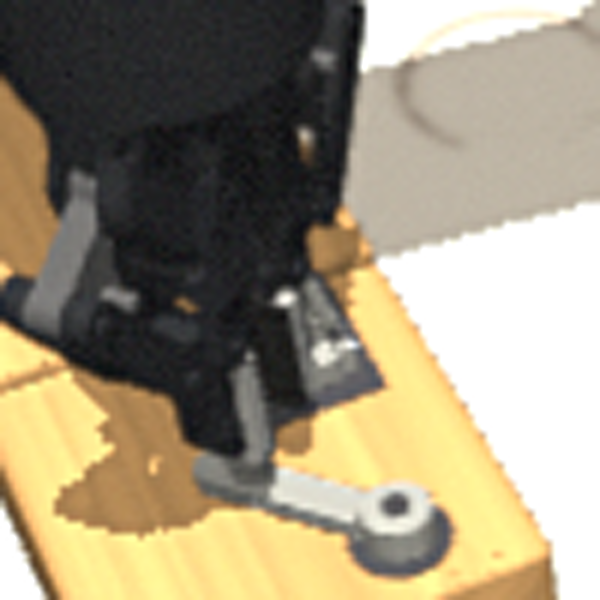

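>>> {"name": "send_rows", "arguments": {"moves": [-0.6,-6.4,0,-10,-2.2,-12.7,0,-20,-5,-18.5,0,-30,-8.7,-23.8,0,-40,-12.5,-27.7,0,-48.5,-12.5,-27.7,0,-48.5,-12.5,-27.7,0,-48.5]}}

```text
clock: 7.55
tcp_pos: [0.4766, 0.2235, 0.0671]
orientation: [2.436, 1.984, -0.001]
contact_force: [-2.2, -0.1, 1.2]
grip_width: 0.0148
```

```bash
python3 look.py s10;  python3 -c "
from h import *
print(rel([0,0,0]))
from bench import r
print(r.get_obs()['joints'])
R=np.array([[np.cos(TH),-np.sin(TH)],[np.sin(TH),np.cos(TH)]])
print(R.T@(r.get_obs()['tcp_pos'][:2]-O))"
```

```text
(array([-314.9, -421.8,   67.4]), None, np.float64(78.37))
[-0.0201306   0.50617209 -0.67419099  1.99168062  0.43961679  0.79184171
 -1.15237874]
[0.00050528 0.038112  ]
```

View pics/s10.png

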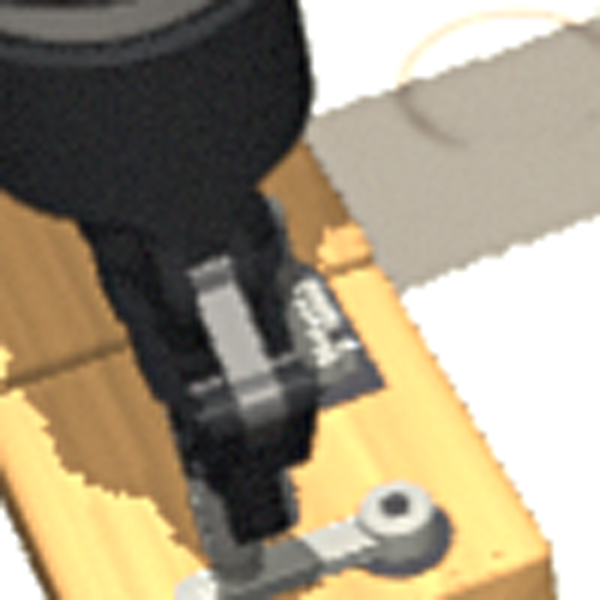

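>>> {"name": "send_rows", "arguments": {"moves": [0,0,0,0,0,0,0,0,0,0,0,0,0,0,-30,0,0,0,-70,0,0,0,-70,0,0,0,-70,0], "hand": 0.6}}

```text
clock: 8.48
tcp_pos: [0.4767, 0.2234, 0.1369]
orientation: [2.431, 1.989, -0.0]
contact_force: [-1.0, -0.5, 0.0]
grip_width: 0.0344
```

```bash
python3 look.py s11;  python3 -c "
from h import *
print(rel([*box(88,1.6),.137],-10))"
```

```text
(array([-34. ,  88.7,  -0.6]), np.float64(88.56930647517216), np.float64(78.57))
```

View pics/s11.png

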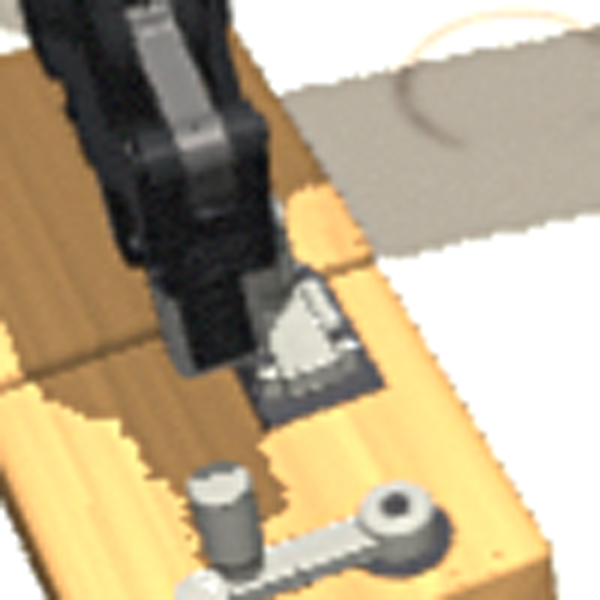

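>>> {"name": "send_rows", "arguments": {"moves": [-34,89,-10,88.5,-34,89,-10,88.5,-34,89,-10,88.5,-34,89,-10,88.5,-34,89,-10,88.5,-34,89,-10,88.5,-34,89,-10,88.5,-34,89,-10,88.5], "hand": 0.5}}

```text
clock: 9.52
tcp_pos: [0.5564, 0.1725, 0.1457]
orientation: [3.133, -0.211, -0.004]
contact_force: [0.3, -0.1, 0.4]
grip_width: 0.0429
```

```bash
python3 -c "
from h import *
print(rel([*box(88,1.6),.137],-10))"
```

```text
(array([0.1, 0.2, 8.7]), np.float64(2.2915601731309323), np.float64(-7.71))
```

>>> {"name": "send_rows", "arguments": {"moves": [0,0,30,2,0,0,50,2,0,0,69,2,0,0,69,2]}}

```text
clock: 10.02
tcp_pos: [0.5557, 0.1723, 0.0761]
orientation: [3.129, -0.256, -0.006]
contact_force: [-0.0, -0.3, -0.1]
grip_width: 0.0428
```

```bash
python3 look.py s12;  python3 -c "
from h import *
print(rel([*box(88,1.6),.077],-10))"
```

```text
(array([-0.1,  0.5,  0.3]), np.float64(0.6584408503077839), np.float64(-9.34))
```

View pics/s12.png

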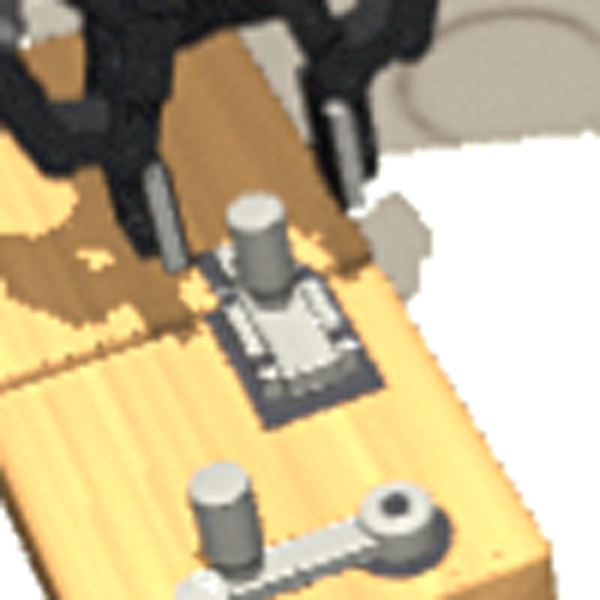

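>>> {"name": "send_rows", "arguments": {"moves": [-3,0,4,0.5,-3,0,4,0.5]}}

```text
clock: 10.32
tcp_pos: [0.5542, 0.1735, 0.0746]
orientation: [-3.13, 0.27, -0.001]
contact_force: [0.2, 0.4, 0.1]
grip_width: 0.0423
```

>>> {"name": "send_rows", "arguments": {"moves": [0,0,0,0,0,0,0,0,0,0,0,0,0,0,0,0], "hand": 0.9, "newtons": 40}}

```text
clock: 10.82
tcp_pos: [0.5544, 0.1719, 0.0747]
orientation: [3.128, -0.271, 0.0]
contact_force: [-1.4, -4.6, 6.0]
grip_width: 0.0123
```

```bash
python3 look.py s13
```

```text
(no output)
```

View pics/s13.png

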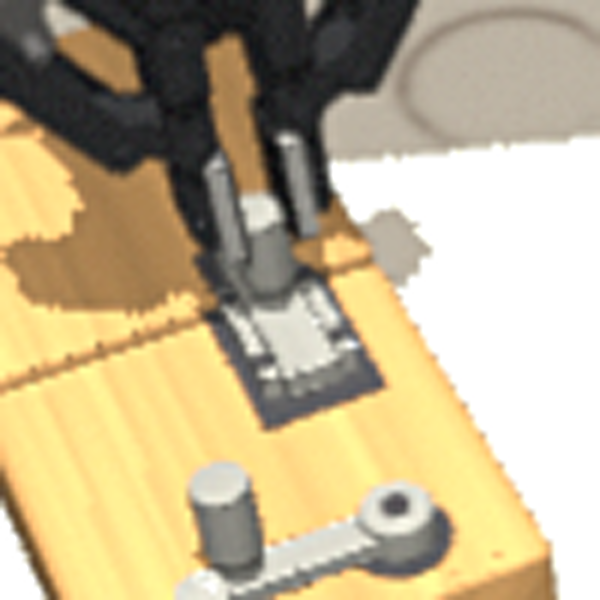

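>>> {"name": "send_rows", "arguments": {"moves": [0,0,0,0,0,0,0,0,-6,0,4,0,-6,0,4,0], "hand": 0.6}}

```text
clock: 11.38
tcp_pos: [0.5473, 0.1747, 0.0696]
orientation: [3.13, -0.268, -0.002]
contact_force: [0.1, -0.6, 0.5]
grip_width: 0.034
```

>>> {"name": "send_rows", "arguments": {"moves": [0,0,0,0,0,0,0,0,0,0,0,0,0,0,0,0], "hand": 0.85, "newtons": 30}}

```text
clock: 11.88
tcp_pos: [0.548, 0.173, 0.0701]
orientation: [3.128, -0.271, -0.001]
contact_force: [-2.7, -5.4, 3.8]
grip_width: 0.0129
```

```bash
python3 look.py s14
```

```text
(no output)
```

View pics/s14.png

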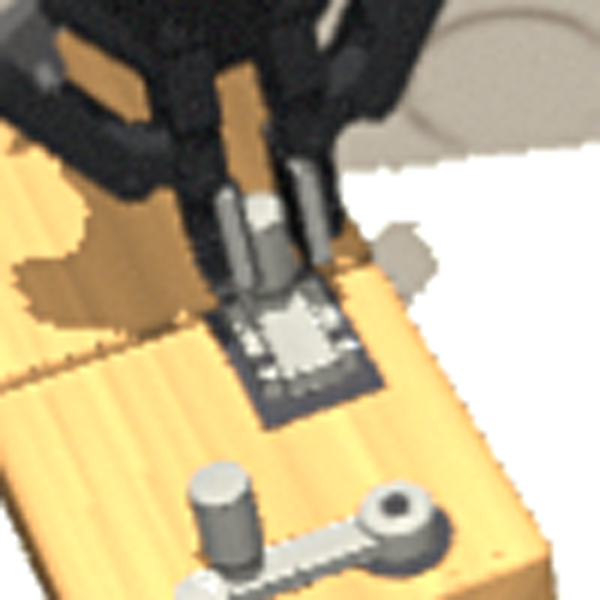

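>>> {"name": "send_rows", "arguments": {"moves": [-6,0,0,0,-12,0,0,0,-18,0,0,0,-24,0,0,0,-29,0,0,0,-29,0,0,0]}}

```text
clock: 12.68
tcp_pos: [0.5192, 0.1782, 0.0701]
orientation: [3.128, -0.271, -0.001]
contact_force: [-1.1, -5.0, 2.8]
grip_width: 0.0131
```

```bash
python3 look.py s15
```

```text
(no output)
```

View pics/s15.png

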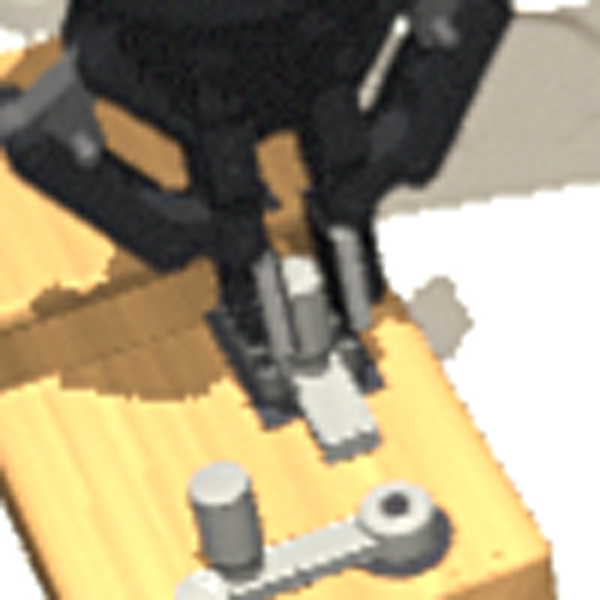

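>>> {"name": "send_rows", "arguments": {"moves": [-1,0,0,0,-1,0,0,0]}}

```text
clock: 12.98
tcp_pos: [0.5188, 0.1783, 0.0701]
orientation: [3.128, -0.271, 0.0]
contact_force: [-0.8, -5.5, 0.7]
grip_width: 0.0133
```

>>> {"name": "send_rows", "arguments": {"moves": [0,0,0,0,0,0,0,0,0,0,0,0,0,0,-30,0,0,0,-80,0,0,0,-130,0,0,0,-130,0,0,0,-130,0], "hand": 0.55}}

```text
clock: 13.98
tcp_pos: [0.5184, 0.1795, 0.1998]
orientation: [3.13, -0.27, -0.0]
contact_force: [-0.9, 0.2, 0.3]
grip_width: 0.0384
```

```bash
python3 look.py s16
```

```text
(no output)
```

View pics/s16.png

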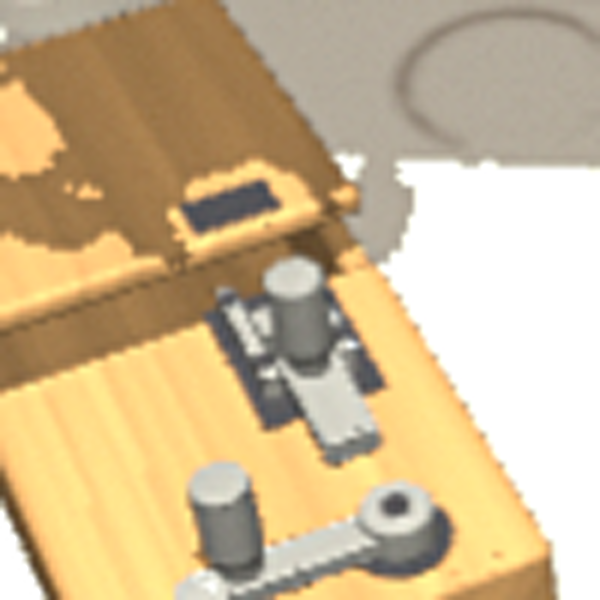

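Run:
```python
from h import *
f=pickle.load(open('scene0.pkl','rb'))
R=np.array([[np.cos(TH),-np.sin(TH)],[np.sin(TH),np.cos(TH)]])
for u,v in((295,275),(220,480)): print((R.T@(ray(f,((u+.5)/6-.5+90,(v+.5)/6-.5+130),.104)[:2]-O)*1000).round(1))
from bench import r
print(r.get_obs()['contact_force'],np.abs(r.get_obs()['qvel']).max()); r.hand_in()
```

```text
[61.8  0.2]
[ 0.8 42.6]
[ 0.45334782 -0.09232633 -1.49456635] 0.013967199600924728
the job is handed in; nothing more can be done
```

The long box is unlocked and its lid popped ajar; I handed the job in at about 14 s, well under the 40 s limit. I gripped the catch knob and swung it a quarter turn, then regripped on the bolt knob and drew it back. Then I let go and raised the gripper clear.

- **Catch:** the last picture puts its knob at box (0.8, 42.6) mm, which is about 1.55 rad, so it stands fully aside.
- **Bolt:** its knob is at box x = 61.8 mm, about 30 mm of travel, so it is fully drawn.
- **Lid:** it shows raised at its front edge.
- **Contact:** the gripper stood at z = 0.20 m with about 1.6 N residual force, within the 1–2 N noise seen while moving free. The arm crossed over the short box with the tool at z = 0.206 m and did not touch it.

**Disagreement:** the half-open finger tips looked 10–20 mm higher or farther forward in the pictures than the tool position suggested. The first grip on each knob also read narrower than the 16 mm knob (13.6 mm on the catch, 12.3 mm on the bolt). I redid both grips lower and farther back, which gave 14.8 mm and 12.9 mm, and both held. The steady sideways force while gripping the bolt stayed near 5 N.

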